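Load the blood mixer and the courier tray

ROBOT

A 6-joint arm with a two-finger parallel gripper is mounted at the origin on the work surface; the furniture and walls round the work are solid. World frame = base frame: x ahead of the robot, y to its left, z up, the work surface at z = 0. Lengths are in m, angles in rad, forces in N, time in s.
With the tool pointing down it reaches from about 0.4 to 0.825 m from the base axis. Payload 7 kg.
Tool frame: the origin (TCP) lies on the centre line of the jaws, within the pads' length; the fingertips stand arm.tip_reach ahead of it and the grasp point (between the pads) lies 5 mm behind it (arm.tip_reach is the distance from the TCP to the fingertips, in m); z points along the fingers, y is the line along which they close (so a half turn about z gives the same grasp; the last joint's range is limited). The gripper opens to 88 mm and grips with 3 to 60 N. Pads are 19 mm wide; open, the fingers measure 130 mm over their backs; the gripper's body (78 mm by 193 mm) begins 47 mm behind the grasp point.
Start: joints at [-0.967, 0.359, 0.012, 0, -1.224, -0.288], TCP at [0.21, -0.642, 0.241] pointing down, gripper open.
Joint ranges: [-3.07, 3.07], [-1.43, 2.12], [-1.02, 1.25], [-3.03, 1.67], [-3.05, -0], [-3.03, 3.03]. Speed limits (rad/s): [2.39, 2.39, 3.01, 3.14, 3.14, 3.14].

INTERFACE

Orientations are given as [roll, pitch, yaw] about the fixed x, y, z axes, in that order (R = Rz(yaw) Ry(pitch) Rx(roll)).
In Python, from station import status, optics, order, arm gives the robot as it stands. The module is installed in compiled form; this text tells all that it offers.
- The arm moves only by the shell command python3 -m jog 'ROWS' [FORCE]. ROWS is JSON, a list of rows, each a list of 3 entries, a list of its own where there are three numbers: the gripper command: -1 is shut, 1 is fully open, values between are in proportion, then the shift along the tool's x, y, z in mm, then the turn about the tool's z in rad. A call has 1 to 20 rows; each row is the pose to reach, as a shift and turn from the pose commanded when the call began, along the tool's axes at that moment; what a row does not reach only later rows make up. A row lasts 1/8 s, in which the tool goes at most 62.5 mm and 10.7 degrees, less where a joint would pass 70% of its speed; a pose out of reach is approached as far as the arm can. A call with a gripper value outside its range is refused whole. The fingers move at their own pace and stop on an object; FORCE is the grip in N (left out, the last holds). Time passes only in rows, so rows that repeat a pose let the fingers close. It gives the time, the measured TCP pose, the force, the opening and the grip force at its end, in the units of the state.
- status.get_state(): the state, without advancing time (a new reading comes with each control period).
- optics.grab_frame(name): name is "side" or "top" or "wrist"; returns a dict with "color" (400x640x3 uint8, red, green, blue), "mtx" (3x3 intrinsics, pixels), "cam_to_world" (4x4, takes a point from camera to world coordinates). Camera axes: x right, y down, z forward; pixel columns grow to the right and rows downward; lengths in m; the calibration is good to about 2 mm. A picture is of the moment at which its call begins. There is no depth.
- order.job_done(): hands the job in; it is judged then, once.
The state is a dict: "t": time; "q": joint angles; "qd": joint speeds; "joint_efforts": joint torques, N m; "eef_pos": TCP position; "ee_rot": TCP orientation; "force": force on the tool from outside, world axes, zero at the start; "moment": the same for the moment, N m; "width": finger opening in m; "gripper_force": force on a finger pad.
Only numpy, scipy, OpenCV 4.12 (cv2) and the standard library are available. Lean on these libraries where they do the work, as an engineer would, in place of code of your own. Each camera call takes 0.05 s, during which the arm holds its last target. There are 200 camera calls.

TASK

Sort the four filled sample tubes lying on the desk: lay the two labelled lilac-capped blood tubes on the tube mixer, one in each pair of notches, and the two gold-capped spun serum tubes, which must not be rocked again, in the orange courier tray, one in each pair of notches. Lay each tube across both rails, well down in its notches and about centred, without dropping it, and leave the empty, unlabelled lilac-capped tube where it lies.

Things in the scene. Friction and masses are not known exactly. Their poses are not given: they have to be found in the camera images.
- lilac_a_mid (a point): Blood tube: LILAC cap, white label round its middle, dark red filled end. 13 mm barrel, 100 mm long, cap 17 mm thick, 21 mm long; about 15 g; lies on the desk, axis 8 mm up. This point: its centre, where to grasp across the barrel. y runs along the tube, +y to the cap. The two are alike.
- lilac_b_mid (a point): Blood tube: LILAC cap, white label round its middle, dark red filled end. 13 mm barrel, 100 mm long, cap 17 mm thick, 21 mm long; about 15 g; lies on the desk, axis 8 mm up. This point: its centre, where to grasp across the barrel. y runs along the tube, +y to the cap. The two are alike.
- gold_a_mid (a point): Spun serum tube: GOLD-yellow cap, white label beside the cap, amber middle, dark red end. 13 mm barrel, 100 mm long, cap 17 mm thick, 21 mm long; about 15 g; lies on the desk, axis 8 mm up. This point: its centre, where to grasp across the barrel. y runs along the tube, +y to the cap. The two are alike.
- gold_b_mid (a point): Spun serum tube: GOLD-yellow cap, white label beside the cap, amber middle, dark red end. 13 mm barrel, 100 mm long, cap 17 mm thick, 21 mm long; about 15 g; lies on the desk, axis 8 mm up. This point: its centre, where to grasp across the barrel. y runs along the tube, +y to the cap. The two are alike.
- empty_mid (a point): Unused EMPTY tube, to be left alone: LILAC cap like the blood tubes, but a clear barrel with no label and nothing in it; 13 mm barrel, 100 mm long. This point is its centre; y along the tube, +y towards the cap.
- mixer_seats (a point): Middle of the upper face of the blue tilting bed (black notched rails) of the white tube mixer, 136 mm square; 61 mm above the desk; frame tilts with the bed. Tubes lie along x (cap either way) across two rails at x = -30 and +30 mm (clear gap 53 mm): V notches at y = +32 and -32 mm, 28 mm wide, 10 mm deep, bottoms 10 mm above this point; a seated tube's centre is at x 0, z 18 mm.
- mixer_bed (a joint): Tilt of the mixer's bed about its y axis (6 mm below its upper face), rad, -0.12 to 0.12; positive: its +x end is low. The mixer is off; its stiff drive holds the bed where it was parked. Pressing some 10 N on a rail tilts it, which does no harm.
- tray_seats (a point): Middle of the floor of the orange courier tray (136 mm square, rim 16 mm above the desk, two grey notched foam ribs; it stays put), 6 mm above the desk. Tubes lie along x (cap either way) across two rails at x = -30 and +30 mm (clear gap 48 mm): V notches at y = +32 and -32 mm, 28 mm wide, 10 mm deep, bottoms 10 mm above this point; a seated tube's centre is at x 0, z 18 mm.

How it is judged:
At the end, for the whole second after the job is handed in: Lilac blood tubes on the mixer, gold tubes in the tray, one per notch pair: within 18 mm of centre lengthwise, 8 mm across, 8-24 mm above the seats' point, 0.2 rad of its x axis; released, at rest; empty tube within 30 mm of its start ((((x of lilac_a_mid in the frame of mixer_seats between -0.018 and 0.018 m and y of lilac_a_mid in the frame of mixer_seats between 0.024 and 0.04 m and z of lilac_a_mid in the frame of mixer_seats between 0.008 and 0.024 m and angle between the y axis of lilac_a_mid and the x axis of mixer_seats, either way round below 0.2 rad) and (x of lilac_b_mid in the frame of mixer_seats between -0.018 and 0.018 m and y of lilac_b_mid in the frame of mixer_seats between -0.04 and -0.024 m and z of lilac_b_mid in the frame of mixer_seats between 0.008 and 0.024 m and angle between the y axis of lilac_b_mid and the x axis of mixer_seats, either way round below 0.2 rad)) or ((x of lilac_a_mid in the frame of mixer_seats between -0.018 and 0.018 m and y of lilac_a_mid in the frame of mixer_seats between -0.04 and -0.024 m and z of lilac_a_mid in the frame of mixer_seats between 0.008 and 0.024 m and angle between the y axis of lilac_a_mid and the x axis of mixer_seats, either way round below 0.2 rad) and (x of lilac_b_mid in the frame of mixer_seats between -0.018 and 0.018 m and y of lilac_b_mid in the frame of mixer_seats between 0.024 and 0.04 m and z of lilac_b_mid in the frame of mixer_seats between 0.008 and 0.024 m and angle between the y axis of lilac_b_mid and the x axis of mixer_seats, either way round below 0.2 rad))) and (((x of gold_a_mid in the frame of tray_seats between -0.018 and 0.018 m and y of gold_a_mid in the frame of tray_seats between 0.024 and 0.04 m and z of gold_a_mid in the frame of tray_seats between 0.008 and 0.024 m and angle between the y axis of gold_a_mid and the x axis of tray_seats, either way round below 0.2 rad) and (x of gold_b_mid in the frame of tray_seats between -0.018 and 0.018 m and y of gold_b_mid in the frame of tray_seats between -0.04 and -0.024 m and z of gold_b_mid in the frame of tray_seats between 0.008 and 0.024 m and angle between the y axis of gold_b_mid and the x axis of tray_seats, either way round below 0.2 rad)) or ((x of gold_a_mid in the frame of tray_seats between -0.018 and 0.018 m and y of gold_a_mid in the frame of tray_seats between -0.04 and -0.024 m and z of gold_a_mid in the frame of tray_seats between 0.008 and 0.024 m and angle between the y axis of gold_a_mid and the x axis of tray_seats, either way round below 0.2 rad) and (x of gold_b_mid in the frame of tray_seats between -0.018 and 0.018 m and y of gold_b_mid in the frame of tray_seats between 0.024 and 0.04 m and z of gold_b_mid in the frame of tray_seats between 0.008 and 0.024 m and angle between the y axis of gold_b_mid and the x axis of tray_seats, either way round below 0.2 rad))) and distance of empty_mid from where it was at the start of the episode below 0.03 m and linear speed of each of lilac_a, lilac_b, gold_a, gold_b below 0.03 m/s); the robot touches nothing.
It fails at once if The empty tube is moved (more than 30 mm) (distance of empty_mid from where it was at the start of the episode above 0.03 m).
It fails at once if A filled tube is dropped or thrown (moves faster than 0.8 m/s with no finger on it, a fall of more than about 3 cm) ((contact force between the fingers and lilac_a below 0.05 N and linear speed of lilac_a above 0.8 m/s) or (contact force between the fingers and lilac_b below 0.05 N and linear speed of lilac_b above 0.8 m/s) or (contact force between the fingers and gold_a below 0.05 N and linear speed of gold_a above 0.8 m/s) or (contact force between the fingers and gold_b below 0.05 N and linear speed of gold_b above 0.8 m/s)).
It also fails if it takes over 104 s, if anything falls off the work surface, if the arm or the gripper's body presses on something with over 40 N, if the wrist force passes 120 N, or if a joint passes its speed limit or range.

## Working session

There is one attempt and no reset: what is moved stays moved. The work goes in short steps, Python scripts to look and compute and a shell command to move; the robot and the scene stay as the last step left them, time stands still between calls to the robot, and variables do not carry over. Pictures are saved under pics/ and viewed, at most 14 in all, crops included, and the job is handed in when it is done.

```bash
mkdir -p pics
python3 - <<'E'
from station import status, optics, order, arm
import cv2,numpy as np
np.set_printoptions(precision=4,suppress=True)
s=status.get_state();print(s, arm.tip_reach)
for n in ("top","side"):
    f=optics.grab_frame(n);cv2.imwrite(f"pics/{n}0.png",f["color"][:,:,::-1]);np.savez(f"{n}0.npz",**f);print(n,f["mtx"],f["cam_to_world"])
E
```

```text
{'t': 0.0, 'q': array([-0.9669,  0.3594,  0.0111, -0.0004, -1.2241, -0.2881]), 'qd': array([ 0.0015,  0.0022,  0.003 ,  0.0018, -0.0011, -0.0001]), 'joint_efforts': array([  0.0004, -58.2718,  29.3054,   6.9972,   0.0067,  -0.0002]), 'eef_pos': array([ 0.2095, -0.6412,  0.2396]), 'ee_rot': array([ 3.14  , -0.0001, -2.826 ]), 'force': array([ 0.5207, -0.4235, -0.2573]), 'moment': array([0.0394, 0.0145, 0.0252]), 'gripper_force': 0.0, 'width': 0.08740811867210249} 0.014
top [[451.1247   0.     325.0755]
 [  0.     451.1247 198.4432]
 [  0.       0.       1.    ]] [[-0.0262 -0.9928  0.117   0.3666]
 [-0.9995  0.0237 -0.0225  0.014 ]
 [ 0.0195 -0.1176 -0.9929  1.1729]
 [ 0.      0.      0.      1.    ]]
side [[481.7584   0.     324.442 ]
 [  0.     481.7584 195.6689]
 [  0.       0.       1.    ]] [[-0.9998 -0.0051  0.0208  0.4542]
 [-0.0211  0.4016 -0.9156  1.2487]
 [-0.0037 -0.9158 -0.4016  0.6343]
 [ 0.      0.      0.      1.    ]]
```

View pics/top0.png

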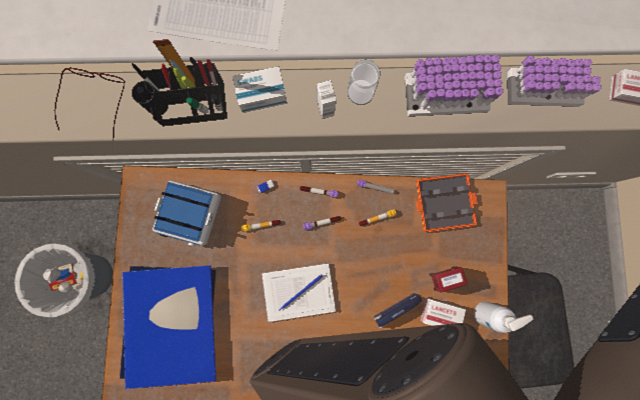

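View pics/side0.png

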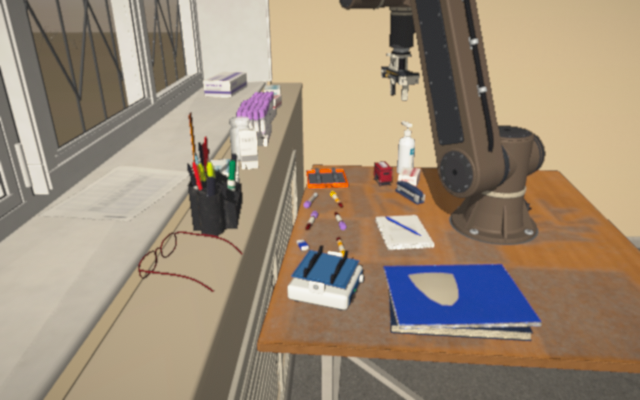

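The top view shows the mixer at px (188,212), the tray at (447,203), filled lilac tubes at (320,191) and (323,222), gold tubes at (262,226) and (379,217), and the empty tube at (376,186). The side view shows the same objects, but small. Next I'll measure from the top view and zoom in.

```bash
cat > h.py <<'E'
import cv2,numpy as np
np.set_printoptions(precision=4,suppress=True)
def ray(f,uv):
    d=np.linalg.inv(f["mtx"])@np.array([uv[0],uv[1],1.]);T=f["cam_to_world"];d=T[:3,:3]@d
    return T[:3,3],d/np.linalg.norm(d)
def onz(f,uv,z):
    c,d=ray(f,uv);return c+d*(z-c[2])/d[2]
def proj(f,p):
    T=np.linalg.inv(f["cam_to_world"]);q=f["mtx"]@(T[:3,:3]@np.asarray(p,float)+T[:3,3]);return q[:2]/q[2]
def tri(obs):
    A=np.zeros((3,3));b=np.zeros(3)
    for f,uv in obs:
        c,d=ray(f,uv);P=np.eye(3)-np.outer(d,d);A+=P;b+=P@c
    p=np.linalg.solve(A,b)
    return p,[round(float(np.linalg.norm(proj(f,p)-uv)),2) for f,uv in obs]
def tool(s,p):
    "world point -> mm in the tool frame"
    from scipy.spatial.transform import Rotation as R
    return R.from_euler('xyz',s["ee_rot"]).inv().apply(np.asarray(p)-s["eef_pos"])*1000
E
python3 - <<'E'
from h import *
f=dict(np.load("top0.npz"))
for n,uv,z in [("lilA",(320,191),.008),("lilB",(323,222),.008),("goldA",(262,226),.008),("goldB",(379,217),.008),("empty",(376,186),.008),("mixer",(188,211),.061),("tray",(447,203),.006)]: 
    p=onz(f,uv,z);print(n,p,np.hypot(p[0],p[1]))
c=f["color"][160:260,140:500,::-1];cv2.imwrite("pics/c1.png",cv2.resize(c,None,fx=2.2,fy=2.2,interpolation=cv2.INTER_CUBIC))
E
```

```text
lilA [0.5238 0.0004 0.008 ] 0.523755798541842
lilB [ 0.4428 -0.0054  0.008 ] 0.4427949504908426
goldA [0.4364 0.1519 0.008 ] 0.46206543580426074
goldB [ 0.4521 -0.1509  0.008 ] 0.47665089999628907
empty [ 0.5335 -0.1463  0.008 ] 0.5532045125873978
mixer [0.4746 0.3268 0.061 ] 0.5762564129802662
tray [ 0.4845 -0.331   0.006 ] 0.586794260799343
```

View pics/c1.png

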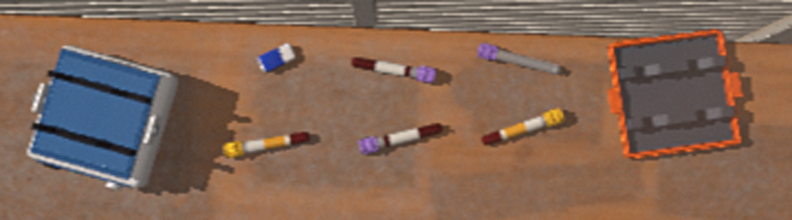

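The zoomed crop confirms both platforms have rails running roughly sideways in the image, so each tube needs about a quarter turn. Next I'll move over the tray, look with the wrist camera, and check where the sill edge is.

```bash
python3 -m jog '[[1,[-100,70,-30],0],[1,[-200,140,-50],0],[1,[-343,246,-50],0],[1,[-343,246,-50],0],[1,[-343,246,-50],0],[1,[-343,246,-50],0],[1,[-343,246,-50],0],[1,[-343,246,-50],0],[1,[-343,246,-50],0]]' 20
python3 - <<'E'
from station import optics,status
from h import *
t=dict(np.load("top0.npz"));s=dict(np.load("side0.npz"))
# sill lower/upper front edge: intersect line planes (edges assumed in both pics)
def plane(f,a,b):
    c,d=ray(f,a);_,e=ray(f,b);n=np.cross(d,e);n/=np.linalg.norm(n);return n,n@c
for ta,tb in [((0,143),(620,127)),((55,158),(565,149))]:
    A=[plane(t,ta,tb),plane(s,(302,85),(172,400))]
    for y in(-.3,0,.3):
        M=np.array([A[0][0],A[1][0],[0,1,0]]);print(np.linalg.solve(M,[A[0][1],A[1][1],y]))
f=optics.grab_frame("wrist");np.savez("w1.npz",**f);cv2.imwrite("pics/w1.png",f["color"][:,:,::-1]);print(f["cam_to_world"],f["mtx"]);st=status.get_state();print(st["eef_pos"],st["ee_rot"])
E
```

```text
t: 1.23
eef_pos: [0.4591, -0.301, 0.2902]
ee_rot: [3.141, -0.001, -2.825]
force: [-0.4, -0.7, -0.2]
width: 0.0879
gripper_force: 0.0
[ 0.6302 -0.3     0.1796]
[0.6192 0.     0.2149]
[0.6083 0.3    0.2502]
[ 0.5387 -0.3     0.3881]
[0.5364 0.     0.4036]
[0.5341 0.3    0.4192]
[[-0.3115  0.9119  0.2671  0.3852]
 [ 0.9502  0.2988  0.0883 -0.3243]
 [ 0.0007  0.2813 -0.9596  0.4348]
 [ 0.      0.      0.      1.    ]] [[287.2576   0.     321.4085]
 [  0.     287.2576 198.8306]
 [  0.       0.       1.    ]]
[ 0.4588 -0.3016  0.2902] [ 3.1412 -0.0006 -2.8261]
```

View pics/w1.png

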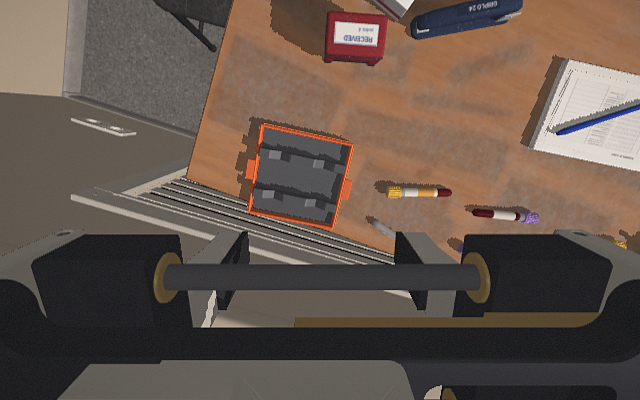

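The wrist view shows the tray at px (300,175), gold_b at (420,191), lilac_b at (505,215) and the drawer front with its bar. I'll take two wrist views with yaw −π, which should cover the whole desk.

```bash
python3 -m jog '[[1,[-60,86,0],0.16],[1,[-120,173,0],0.316],[1,[-120,173,0],0.316],[1,[-120,173,0],0.316],[1,[-120,173,0],0.316],[1,[-120,173,0],0.316]]'; python3 -c '
from station import optics
import numpy as np,cv2
f=optics.grab_frame("wrist");np.savez("w2.npz",**f);cv2.imwrite("pics/w2.png",f["color"][:,:,::-1])'; python3 -m jog '[[1,[0,50,0],0],[1,[0,100,0],0],[1,[0,150,0],0],[1,[0,200,0],0],[1,[0,200,0],0],[1,[0,200,0],0]]';python3 - <<'E'
from station import optics,status
from h import *
f=optics.grab_frame("wrist");np.savez("w3.npz",**f);cv2.imwrite("pics/w3.png",f["color"][:,:,::-1]);print(f["cam_to_world"])
t=dict(np.load("top0.npz"));s=dict(np.load("w1.npz"))
def plane(f,a,b):
    c,d=ray(f,a);_,e=ray(f,b);n=np.cross(d,e);n/=np.linalg.norm(n);return n,n@c
A=[plane(t,(55,158),(565,149)),plane(s,(75,193),(215,232))]
for y in(-.3,0,.3): print(np.linalg.solve(np.array([A[0][0],A[1][0],[0,1,0]]),[A[0][1],A[1][1],y]))
E
```

```text
t: 2.02
eef_pos: [0.5192, -0.1007, 0.2904]
ee_rot: [-3.141, -0.001, 3.14]
force: [0.6, -0.4, 0.3]
width: 0.0875
gripper_force: 0.0
t: 2.82
eef_pos: [0.5196, 0.0995, 0.2905]
ee_rot: [-3.141, -0.0, 3.141]
force: [0.6, -0.6, 1.3]
width: 0.088
gripper_force: 0.0
[[ 0.0008  0.9596  0.2814  0.4419]
 [ 1.     -0.0008 -0.0002  0.1001]
 [ 0.      0.2814 -0.9596  0.435 ]
 [ 0.      0.      0.      1.    ]]
[ 0.6336 -0.3    -0.0417]
[ 0.639   0.     -0.0612]
[ 0.6445  0.3    -0.0806]
```

View pics/w2.png

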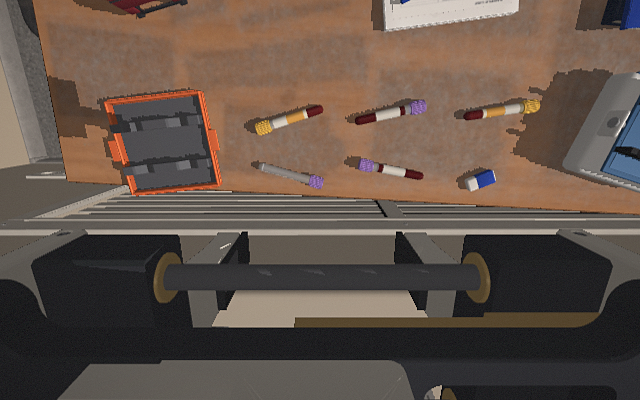

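View pics/w3.png

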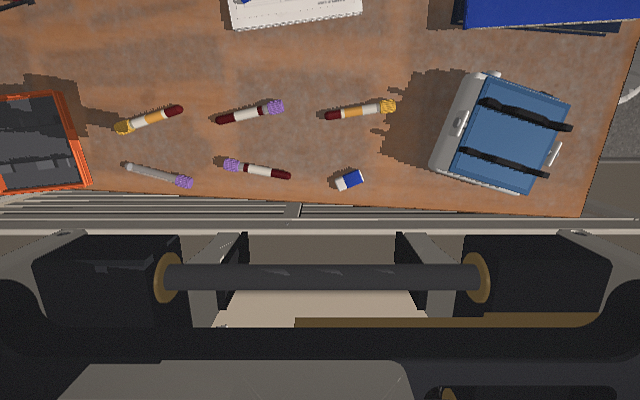

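The bar sits at x≈0.635, below desk level, and the sill edge is near x≈0.62. w2 shows the tray at (163,142) and the tubes at (290,119), (390,112), (392,169), (500,108), with the empty one at (288,176). w3 shows the mixer at (505,130). Now I'll measure with colour masks.

```bash
cat >> h.py <<'E'
def mask(f,lo,hi,rows=(0,215),ksz=0):
    h=cv2.cvtColor(f["color"],cv2.COLOR_RGB2HSV);m=cv2.inRange(h,lo,hi);m[:rows[0]]=0;m[rows[1]:]=0
    return m
def blobs(m,amin):
    n,l,st,c=cv2.connectedComponentsWithStats(m)
    return [(c[i],st[i,4],l==i) for i in range(1,n) if st[i,4]>=amin]
COL=dict(lilac=((118,50,90),(145,170,255)),gold=((21,120,120),(32,255,255)),red=((165,90,20),(180,255,130)),
 red2=((0,130,15),(6,255,110)),orange=((4,200,170),(14,255,255)),blue=((98,90,70),(112,220,220)))
E
python3 - <<'E'
from h import *
for n in("w2","w3","top0"):
    f=dict(np.load(n+".npz"));r=(150,250) if n=="top0" else (60,215)
    for k,(lo,hi) in COL.items():
        a=10 if n=="top0" else 25
        print(n,k,[(c.round(1).tolist(),int(A)) for c,A,_ in blobs(mask(f,lo,hi,r),a)][:12])
f=dict(np.load("w2.npz"));h=cv2.cvtColor(f["color"],cv2.COLOR_RGB2HSV)
for p in [(418,107),(265,127),(318,108),(368,119),(300,118),(205,140),(128,170),(350,130)]: print(p,h[p[1],p[0]])
f=dict(np.load("w3.npz"));h=cv2.cvtColor(f["color"],cv2.COLOR_RGB2HSV)
for p in [(515,130),(550,110),(490,165)]: print(p,h[p[1],p[0]])
E
```

```text
w2 lilac [([417.7, 106.5], 186), ([366.0, 164.9], 161), ([315.6, 181.3], 153)]
w2 gold []
w2 red [([313.9, 110.7], 83), ([402.1, 110.1], 26), ([472.9, 114.9], 102), ([365.2, 118.7], 121), ([413.0, 174.5], 101)]
w2 red2 []
w2 orange []
w2 blue [([631.0, 131.4], 600), ([622.8, 167.0], 765)]
w3 lilac [([275.2, 106.6], 200), ([230.8, 164.5], 168), ([183.6, 181.2], 186)]
w3 gold []
w3 red [([172.9, 110.8], 97), ([260.0, 110.4], 29), ([332.2, 114.8], 88), ([224.5, 118.7], 108), ([245.0, 167.4], 28), ([279.7, 174.1], 114)]
w3 red2 [([175.1, 109.1], 28)]
w3 orange []
w3 blue [([524.3, 99.0], 1832), ([507.8, 137.4], 3679), ([492.0, 173.2], 1736)]
top0 lilac [([361.5, 183.1], 48), ([332.9, 193.3], 51), ([307.3, 225.6], 53)]
top0 gold [([244.5, 226.5], 12)]
top0 red []
top0 red2 [([304.5, 188.4], 39), ([334.7, 218.8], 39), ([275.5, 222.3], 28), ([363.3, 222.6], 33)]
top0 orange [([462.8, 175.9], 26), ([435.6, 207.3], 259), ([471.0, 200.5], 23)]
top0 blue [([188.3, 192.9], 498), ([182.7, 211.2], 1005), ([177.2, 229.7], 485)]
(418, 107) [138  87 137]
(265, 127) [ 19 165 212]
(318, 108) [  0 159  96]
(368, 119) [179 170  78]
(300, 118) [ 17 167 211]
(205, 140) [102  24  53]
(128, 170) [120   6  79]
(350, 130) [ 12 106 164]
(515, 130) [107 117 137]
(550, 110) [106 118 138]
(490, 165) [106 116 143]
```

```bash
cat >> h.py <<'E'
C2=[((116,40,70),(150,200,255)),((15,140,110),(30,255,255)),((165,90,20),(180,255,150)),((0,120,15),(7,255,115)),((0,0,130),(180,75,255))]
def tubes(f,rows,amin):
    "cap colour, ends -> list of (kind, mid px, cap-ward px unit, length px)"
    M=[mask(f,lo,hi,rows) for lo,hi in C2]
    u=np.maximum.reduce(M);u=cv2.morphologyEx(u,cv2.MORPH_CLOSE,np.ones((3,3),np.uint8));out=[]
    for c,A,l in blobs(u,amin):
        (x,y),(w,h),_=r=cv2.minAreaRect(np.argwhere(l)[:,::-1].astype(np.float32))
        nr=(l&((M[2]>0)|(M[3]>0))).sum()
        if not(2.5<max(w,h)/max(min(w,h),1)<12) or nr<.1*A: continue
        kind="gold" if (l&(M[1]>0)).sum()>.2*A else "lilac"
        b=cv2.boxPoints(r);e=(b[0]-b[1],b[1]-b[2]);e=max(e,key=np.linalg.norm)
        red=np.argwhere(l&((M[2]>0)|(M[3]>0)))[:,::-1]
        L=np.linalg.norm(e);d=e/L
        if d@(np.median(red,0)-(x,y))>0:d=-d
        out.append((kind,np.array([x,y])+.0,d,L))
    return out
E
python3 - <<'E'
from h import *
F={n:dict(np.load(n+".npz")) for n in("w2","w3","top0")}
T={n:tubes(F[n],(165,245) if n=="top0" else (85,195),25 if n=="top0" else 120) for n in F}
for n in T:
    print(n)
    for k,m,d,L in T[n]:
        p=onz(F[n],m,.008);a=onz(F[n],m+d*L/2,.008);b=onz(F[n],m-d*L/2,.008);v=a-b
        print(k,m.round(1),p,"len",np.linalg.norm(v).round(4),"dir",np.arctan2(v[1],v[0]).round(3))
        best=None
        for n2 in T:
            if n2==n: continue
            for k2,m2,d2,L2 in T[n2]:
                if k2==k:
                    q,e=tri([(F[n],m),(F[n2],m2)])
                    if np.linalg.norm(q[:2]-p[:2])<.03: print("    tri",n2,q,e)
E
```

```text
w2
gold [498.5 112.4] [0.4388 0.152  0.008 ] len 0.1138 dir 1.853
    tri top0 [0.4387 0.1558 0.0016] [0.06, 0.03]
w3
top0
lilac [318.5 190.4] [0.5254 0.0042 0.008 ] len 0.0981 dir -1.794
gold [376.8 214.6] [ 0.4584 -0.1455  0.008 ] len 0.0999 dir -1.301
gold [260.8 225.3] [0.4382 0.155  0.008 ] len 0.103 dir 1.772
    tri w2 [0.4387 0.1558 0.0016] [0.03, 0.06]
lilac [321.3 222.7] [ 0.441 -0.001  0.008] len 0.1003 dir 1.731
```

Run:
```python
from h import *
f=dict(np.load("w3.npz"))
M=[mask(f,lo,hi,(85,195)) for lo,hi in C2]
o=np.zeros((110,640,3),np.uint8)
for m,c in zip(M,[(255,0,255),(0,255,255),(0,0,255),(0,100,255),(255,255,255)]): o[m[85:195]>0]=c
c=np.vstack([o[:,90:490],f["color"][85:195,90:490,::-1]])
cv2.imwrite("pics/m.png",cv2.resize(c,None,fx=2,fy=2,interpolation=cv2.INTER_NEAREST))
```

```text
(no output)
```

View pics/m.png

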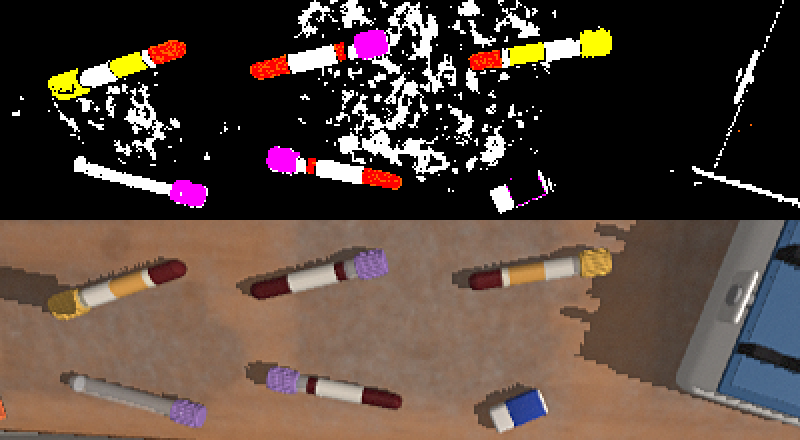

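The mask picture shows all four tubes clean, with white speckle only from the greyish wood. I'll raise the white threshold and close the gaps.

```bash
sed -i 's/((0,0,130),(180,75,255))\]/((0,0,172),(180,75,255))]/; s/np.ones((3,3),np.uint8)/np.ones((5,5),np.uint8)/' h.py
python3 - <<'E'
from h import *
F={n:dict(np.load(n+".npz")) for n in("w2","w3","top0")}
T={n:tubes(F[n],(165,245) if n=="top0" else (85,195),25 if n=="top0" else 120) for n in F}
for n in T:
    print(n)
    for k,m,d,L in T[n]:
        p=onz(F[n],m,.008);a=onz(F[n],m+d*L/2,.008);b=onz(F[n],m-d*L/2,.008);v=a-b
        print(k,m.round(1),p,"len",np.linalg.norm(v).round(4),"dir",np.arctan2(v[1],v[0]).round(3))
        for n2 in T:
            if n2<=n: continue
            for k2,m2,d2,L2 in T[n2]:
                if k2==k:
                    q,e=tri([(F[n],m),(F[n2],m2)])
                    if np.linalg.norm(q[:2]-p[:2])<.03: print("    tri",n2,q,e)
# mixer bed / tray rim corners
for n,lo,hi,rows in (("w3",(98,90,70),(112,220,220),(60,215)),("top0",(98,90,70),(112,220,220),(150,260)),("w2",(0,150,120),(13,255,255),(80,215)),("top0",(0,150,120),(13,255,255),(150,260))):
    m=mask(F[n],lo,hi,rows);m[:,:350 if n=="w3" else 0]=0
    if n=="w2": m[:,260:]=0
    if n=="top0":
        if lo[0]: m[:,260:]=0
        else: m[:,:405]=0
    m=cv2.morphologyEx(m,cv2.MORPH_CLOSE,np.ones((9,9),np.uint8));b=max(blobs(m,50),key=lambda b:b[1])
    r=cv2.minAreaRect(np.argwhere(b[2])[:,::-1].astype(np.float32));print(n,lo[0],b[1],r,cv2.boxPoints(r).round(1).tolist())
    hull=cv2.convexHull(np.argwhere(b[2])[:,::-1].astype(np.int32));print("quad",cv2.approxPolyN(hull,4).reshape(-1,2).tolist())
E
```

```text
w2
gold [501.4 109.3] [0.4345 0.1554 0.008 ] len 0.1082 dir 1.677
    tri w3 [0.4348 0.154  0.0103] [0.21, 0.21]
gold [288.9 118.6] [ 0.4468 -0.1466  0.008 ] len 0.1011 dir -1.264
    tri w3 [ 0.4473 -0.1464  0.0101] [0.36, 0.36]
lilac [379.6 115.4] [ 0.4426 -0.0169  0.008 ] len 0.0716 dir 1.788
    tri w3 [ 0.4427 -0.0175  0.011 ] [0.06, 0.06]
lilac [400.5 171.8] [0.5243 0.0192 0.008 ] len 0.0694 dir -1.769
    tri w3 [0.5165 0.01   0.0406] [1.03, 1.03]
w3
gold [359.6 109.5] [0.4351 0.1543 0.008 ] len 0.1014 dir 1.689
gold [148.5 119. ] [ 0.4478 -0.1476  0.008 ] len 0.1066 dir -1.276
lilac [238.4 115.3] [ 0.4428 -0.0184  0.008 ] len 0.0699 dir 1.788
lilac [256.7 169.5] [0.5211 0.0027 0.008 ] len 0.1014 dir -1.774
top0
lilac [318.5 190.4] [0.5254 0.0042 0.008 ] len 0.0981 dir -1.794
    tri w2 [0.5167 0.005  0.0576] [0.8, 1.51]
    tri w3 [0.5228 0.0037 0.0109] [0.86, 1.51]
gold [377.6 217.3] [ 0.4514 -0.1473  0.008 ] len 0.0999 dir -1.275
    tri w2 [ 0.4463 -0.1387  0.0745] [0.29, 0.61]
    tri w3 [ 0.4495 -0.1467  0.0101] [0.69, 1.28]
lilac [321.4 221.6] [ 0.4439 -0.0012  0.008 ] 
[... 891 characters left out ...]
1562], [211.89999389648438, 194.0], [197.10000610351562, 244.8000030517578]]
quad [[197, 244], [153, 232], [167, 182], [212, 194]]
w2 0 1790 ((163.47677612304688, 143.1980743408203), (100.48779296875, 109.45177459716797), 83.44306182861328) [[103.4000015258789, 99.5], [212.10000610351562, 87.0], [223.60000610351562, 186.89999389648438], [114.80000305175781, 199.39999389648438]]
quad [[132, 196], [102, 100], [202, 88], [234, 186]]
top0 0 746 ((442.4385070800781, 201.00770568847656), (56.931941986083984, 68.5912094116211), 82.87498474121094) [[404.8999938964844, 177.0], [472.8999938964844, 168.5], [480.0, 225.0], [411.8999938964844, 233.5]]
quad [[476, 225], [423, 232], [405, 177], [478, 172]]
```

```bash
cat >> h.py <<'E'
def line(p): 
    vx,vy,x,y=cv2.fitLine(np.float32(p),cv2.DIST_HUBER,0,.01,.01).ravel();return np.cross([x,y,1],[x+vx,y+vy,1])
def quad(f,lo,hi,box,close,opn):
    "outline of the coloured square, bumps on its sides opened away; robust side lines -> 4 corners"
    x0,x1,y0,y1=box;m=cv2.inRange(cv2.cvtColor(f["color"],cv2.COLOR_RGB2HSV),lo,hi);k=np.zeros_like(m);k[y0:y1,x0:x1]=m[y0:y1,x0:x1]
    k=cv2.morphologyEx(k,cv2.MORPH_CLOSE,np.ones((close,close),np.uint8))
    c=max(cv2.findContours(k,cv2.RETR_EXTERNAL,cv2.CHAIN_APPROX_NONE)[0],key=cv2.contourArea)
    g=np.zeros_like(m);cv2.drawContours(g,[c],-1,255,-1);g=cv2.morphologyEx(g,cv2.MORPH_OPEN,cv2.getStructuringElement(cv2.MORPH_ELLIPSE,(opn,opn)))
    c=max(cv2.findContours(g,cv2.RETR_EXTERNAL,cv2.CHAIN_APPROX_NONE)[0],key=cv2.contourArea).reshape(-1,2).astype(float)
    b=cv2.boxPoints(cv2.minAreaRect(c.astype(np.float32)));L=[]
    for i in range(4):
        a,e=b[i],b[(i+1)%4];u=(e-a)/np.linalg.norm(e-a);s=(c-a)@u/np.linalg.norm(e-a);d=np.abs((c-a)@np.array([-u[1],u[0]]))
        L.append(line(c[(s>.15)&(s<.85)&(d<.12*np.linalg.norm(e-a))]))
    P=[np.cross(L[i-1],L[i]) for i in range(4)];return np.array([p[:2]/p[2] for p in P])
def order_w(f,P,z):
    "corners sorted by world angle about their middle"
    W=np.array([onz(f,p,z) for p in P]);c=W.mean(0);i=np.argsort(np.arctan2(*(W-c)[:,1::-1].T));return P[i],W[i]
BL=((98,90,70),(112,220,220));OR=((0,150,110),(13,255,255))
def report(W):
    print("  centre",W.mean(0),"sides",[float(np.linalg.norm(W[i]-W[i-1]).round(4)) for i in range(4)],"yaw",[float(((np.arctan2(*(W[i]-W[i-1])[1::-1])+np.pi/4)%(np.pi/2)-np.pi/4).round(3)) for i in range(4)])
E
python3 - <<'E'
from h import *
F={n:dict(np.load(n+".npz")) for n in("w1","w2","w3","top0")}
for nm,col,z,L in (("mixer",BL,.061,[("w3",(420,610,60,215),11,25),("top0",(140,225,170,255),7,15)]),("tray",OR,.016,[("w2",(80,260,80,205),7,41),("w1",(225,375,110,245),7,33),("top0",(400,495,165,245),5,21)])):
    Q=[]
    for n,box,cl,op in L:
        P,W=order_w(F[n],quad(F[n],*col,box,cl,op),z);Q.append((F[n],P));print(nm,n,P.round(1).tolist());report(W)
    W=[tri([(f,P[i]) for f,P in Q]) for i in range(4)];print(np.array([w[0] for w in W]),[w[1] for w in W]);report(np.array([w[0] for w in W]))
E
```

```text
mixer w3 [[488.3, 75.0], [449.0, 170.3], [527.1, 194.6], [570.7, 102.6]]
  centre [0.4707 0.3388 0.061 ] sides [0.1115, 0.1208, 0.1146, 0.1217] yaw [-0.288, -0.275, -0.295, -0.25]
mixer top0 [[197.0, 242.4], [211.1, 193.9], [167.9, 182.4], [153.3, 231.2]]
  centre [0.4718 0.3405 0.061 ] sides [0.1105, 0.1232, 0.1111, 0.1245] yaw [-0.275, -0.277, -0.286, -0.273]
[[0.3964 0.3054 0.0541]
 [0.5161 0.2735 0.0487]
 [0.5461 0.3766 0.0625]
 [0.4276 0.4125 0.0554]] [[0.89, 0.44], [0.95, 0.51], [0.52, 0.28], [0.11, 0.06]]
  centre [0.4716 0.342  0.0552] sides [0.1116, 0.124, 0.1083, 0.124] yaw [-0.283, -0.26, -0.283, -0.294]Traceback (most recent call last):
  File "<stdin>", line 6, in <module>
  File "h.py", line 52, in quad
    c=max(cv2.findContours(g,cv2.RETR_EXTERNAL,cv2.CHAIN_APPROX_NONE)[0],key=cv2.contourArea).reshape(-1,2).astype(float)
      ~~~^^^^^^^^^^^^^^^^^^^^^^^^^^^^^^^^^^^^^^^^^^^^^^^^^^^^^^^^^^^^^^^^^^^^^^^^^^^^^^^^^^^^
ValueError: max() iterable argument is empty
```

Run:
```python
from h import *
F={n:dict(np.load(n+".npz")) for n in("w1","w2","top0")}
OR=((2,110,100),(16,255,255));Q=[]
for n,box,cl,op in [("w2",(95,225,80,200),21,41),("w1",(240,360,115,235),21,33),("top0",(405,490,170,240),13,21)]:
    f=F[n]
    h=cv2.cvtColor(f["color"],cv2.COLOR_RGB2HSV);x0,x1,y0,y1=box
    m=((f["color"][...,0].astype(int)-f["color"][...,1]>90)).astype(np.uint8)*255
    g=f.copy();g["color"]=np.where(m[...,None]>0,np.array([255,100,0],np.uint8),0).astype(np.uint8)
    P,W=order_w(f,quad(g,(2,200,200),(20,255,255),box,cl,op),.016);Q.append((f,P));print(n,P.round(1).tolist());report(W)
W=[tri([(f,P[i]) for f,P in Q]) for i in range(4)];print(np.array([w[0] for w in W]),[w[1] for w in W]);report(np.array([w[0] for w in W]))
```

```text
Traceback (most recent call last):
  File "h.py", line 52, in quad
    c=max(cv2.findContours(g,cv2.RETR_EXTERNAL,cv2.CHAIN_APPROX_NONE)[0],key=cv2.contourArea).reshape(-1,2).astype(float)
      ~~~^^^^^^^^^^^^^^^^^^^^^^^^^^^^^^^^^^^^^^^^^^^^^^^^^^^^^^^^^^^^^^^^^^^^^^^^^^^^^^^^^^^^
ValueError: max() iterable argument is empty
```

```bash
cat >> h.py <<'E'
def rimquad(f,box,it=3):
    x0,x1,y0,y1=box;C=f["color"].astype(int);m=(C[...,0]-C[...,2]>110)&(C[...,0]-C[...,1]>70)&(C[...,0]>130)
    k=np.zeros(m.shape,bool);k[y0:y1,x0:x1]=m[y0:y1,x0:x1];c=np.argwhere(k)[:,::-1].astype(float)
    b=cv2.boxPoints(cv2.minAreaRect(c.astype(np.float32)))
    for _ in range(it):
        L=[]
        for i in range(4):
            a,e=b[i],b[(i+1)%4];n=np.linalg.norm(e-a);u=(e-a)/n;v=np.array([-u[1],u[0]]);
            if (b.mean(0)-a)@v>0:v=-v
            s=(c-a)@u/n;d=(c-a)@v;pts=[]
            for j in np.r_[np.arange(.08,.33,.01),np.arange(.67,.92,.01)]:
                w=np.where((abs(s-j)<.008)&(abs(d)<.14*n))[0]
                if len(w):pts.append(c[w[np.argmax(d[w])]])
            L.append(line(pts))
        b=np.array([(p:=np.cross(L[i-1],L[i]))[:2]/p[2] for i in range(4)])
    return b
E
python3 - <<'E'
from h import *
F={n:dict(np.load(n+".npz")) for n in("w1","w2","top0")};Q=[]
for n,box in [("w2",(95,230,80,205)),("w1",(240,360,115,235)),("top0",(405,490,170,240))]:
    f=F[n];P,W=order_w(f,rimquad(f,box),.016);Q.append((f,P));print(n,P.round(1).tolist());report(W)
W=[tri([(f,P[i]) for f,P in Q]) for i in range(4)];print(np.array([w[0] for w in W]),[w[1] for w in W]);report(np.array([w[0] for w in W]))
E
```

```text
Traceback (most recent call last):
  File "h.py", line 77, in rimquad
    L.append(line(pts))
             ~~~~^^^^^
  File "h.py", line 45, in line
    vx,vy,x,y=cv2.fitLine(np.float32(p),cv2.DIST_HUBER,0,.01,.01).ravel();return np.cross([x,y,1],[x+vx,y+vy,1])
              ~~~~~~~~~~~^^^^^^^^^^^^^^^^^^^^^^^^^^^^^^^^^^^^^^^^
cv2.error: OpenCV(4.12.0) /io/opencv/modules/imgproc/src/linefit.cpp:618: error: (-215:Assertion failed) npoints2 >= 0 || npoints3 >= 0 in function 'fitLine'
```

Run:
```python
from h import *
F={n:dict(np.load(n+".npz")) for n in("w1","w2")}
a=F["w2"]["color"][80:205,95:230,::-1];b=F["w1"]["color"][115:240,235:370,::-1]
cv2.imwrite("pics/tr.png",cv2.resize(np.hstack([a,b]),None,fx=2.9,fy=2.9,interpolation=cv2.INTER_NEAREST))
C=F["w2"]["color"].astype(int)
print(C[95,150:156],C[140,102:112])
```

```text
[[209  94  54]
 [ 98  50  32]
 [153  72  42]
 [158  75  43]
 [174  79  46]
 [123  57  32]] [[162 115  82]
 [ 83  62  48]
 [ 90  65  46]
 [ 92  66  51]
 [ 91  67  50]
 [ 88  67  52]
 [ 86  64  49]
 [ 83  54  36]
 [ 95  66  48]
 [102  65  46]]
```

View pics/tr.png

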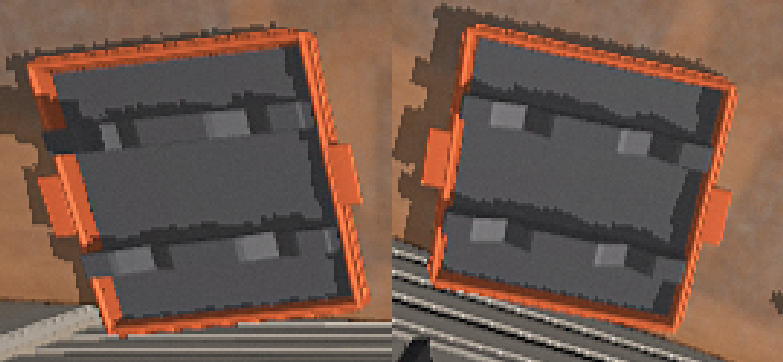

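In the crop the tray rim corners are clear in both views, and the ribs run sideways with two notches each. I'll triangulate those corners.

Run:
```python
from h import *
a=np.array([(28,65),(310,28),(370,300),(108,337)])/2.9+(95,80);b=(np.array([(467,27),(735,85),(675,333),(432,285)])-(391.5,0))/2.9+(235,115)
f,g=[dict(np.load(n+".npz")) for n in("w2","w1")]
for F,P in((f,a),(g,b)): report(np.array([onz(F,p,.016) for p in P]))
W=[tri([(f,p),(g,q)]) for p,q in zip(a,b)];print(W);report(np.array([w[0] for w in W]))
W=np.array([onz(f,p,.016) for p in a]);print("x-axis dir",[np.arctan2(*(W[i]-W[j])[1::-1]) for i,j in((3,0),(2,1))])
from station import status
s=status.get_state()
print(s["t"],tool(s,[.441,-.002,.016]),s["q"])
```

```text
centre [ 0.4833 -0.3245  0.016 ] sides [0.1355, 0.1375, 0.1325, 0.1402] yaw [0.096, 0.119, 0.116, 0.141]
  centre [ 0.4842 -0.3265  0.016 ] sides [0.1354, 0.1343, 0.1354, 0.1324] yaw [0.12, 0.108, 0.106, 0.108]
[(array([ 0.4246, -0.4014,  0.0137]), [0.17, 0.17]), (array([ 0.409 , -0.2662,  0.0093]), [0.82, 0.76]), (array([ 0.5443, -0.2513,  0.0091]), [1.71, 1.64]), (array([ 0.5582, -0.3844,  0.0189]), [0.51, 0.5])]
  centre [ 0.484  -0.3259  0.0128] sides [0.1348, 0.1361, 0.1361, 0.1342] yaw [0.126, 0.114, 0.11, 0.104]
x-axis dir [np.float64(0.09618065539621805), np.float64(0.11641146945986143)]
2.875 [  78.4209 -101.1656  274.5638] [ 0.5596  0.087  -0.2278  0.0001 -1.2562 -2.132 ]
```

Everything agrees: tray (0.484,−0.3255) yaw 0.11, mixer (0.471,0.3395) yaw −0.277, tube heights about 0.010. I'll take lilac_b first.

```bash
python3 -m jog '[[0,[40,-50,60],-0.18],[0,[78,-101,120],-0.36],[0,[78,-101,170],-0.54],[0,[78,-101,210],-0.72],[0,[78,-101,210],-0.9],[0,[78,-101,210],-1.08],[0,[78,-101,210],-1.26],[0,[78,-101,210],-1.44],[0,[78,-101,210],-1.62],[0,[78,-101,210],-1.8],[0,[78,-101,210],-1.8],[0,[78,-101,250],-1.8],[0,[78,-101,274],-1.8],[0,[78,-101,274],-1.8]]' 15; python3 -m jog '[[-1,[0,0,0],0],[-1,[0,0,0],0],[-1,[0,0,0],0],[-1,[0,0,0],0],[-1,[0,0,-40],0],[-1,[0,0,-80],0],[-1,[0,0,-120],0],[-1,[0,0,-120],0]]'
```

```text
t: 4.62
eef_pos: [0.4412, -0.0014, 0.0157]
ee_rot: [3.14, -0.001, -1.347]
force: [-0.2, -0.5, -0.4]
width: 0.0443
gripper_force: 0.0
t: 5.62
eef_pos: [0.4435, 0.0002, 0.1396]
ee_rot: [-3.135, 0.001, -1.341]
force: [0.3, -0.2, -0.7]
width: 0.0118
gripper_force: 15.0
```

```bash
python3 -m jog '[[-1,[-50,-17,-10],-0.15],[-1,[-100,-35,-10],-0.3],[-1,[-150,-52,-10],-0.45],[-1,[-200,-70,-10],-0.6],[-1,[-250,-87,-10],-0.76],[-1,[-300,-104,-10],-0.91],[-1,[-352,-123,-10],-1.064],[-1,[-352,-123,-10],-1.064],[-1,[-352,-123,-10],-1.064],[-1,[-352,-123,-10],-1.064]]'
python3 - <<'E'
from station import optics
from h import *
for n in("top","side"):
    f=optics.grab_frame(n);np.savez(n+"1.npz",**f)
    a=f["color"][150:260,130:270] if n=="top" else f["color"][190:320,260:400]
    cv2.imwrite(f"pics/{n}1.png",cv2.resize(a[:,:,::-1],None,fx=4,fy=4,interpolation=cv2.INTER_CUBIC))
E
```

```text
t: 6.88
eef_pos: [0.4812, 0.3691, 0.1462]
ee_rot: [3.141, 0.0, -0.279]
force: [-0.2, 0.2, 0.4]
width: 0.0119
gripper_force: 15.0
```

View pics/side1.png

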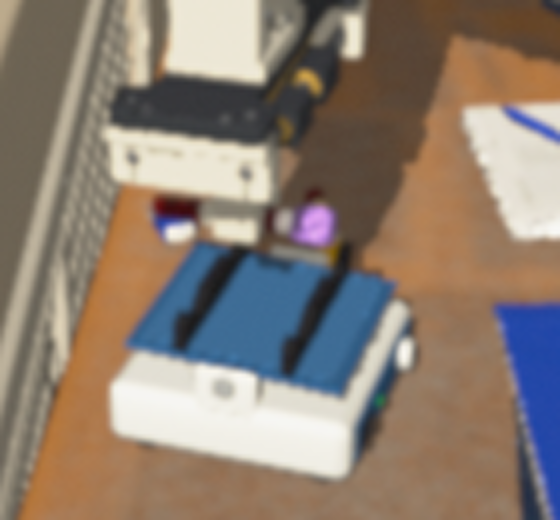

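The side crop shows the tube held level: cap at (315,225), red end at (155,210), fingers at (231,235), with the bed below. I'll cross-check the bed centre and the tube centre from this view.

Run:
```python
from h import *
f=dict(np.load("side1.npz"));o=np.array([260,190.])
px=lambda p:np.array(p)/4+o
report(W:=np.array([onz(f,px(p),.061) for p in [(200,241),(397,284),(346,392),(128,347)]]));print(W)
a,b=[onz(f,px(p),.138) for p in [(337,224),(153,209)]];print("tube",a,b,(a+b)/2,np.linalg.norm(a-b))
for y in(-32,32):
  for x in (-30,30): print("notch",y,x,(proj(f,[.471+np.cos(.277)*x/1e3+np.sin(.277)*y/1e3,.3395-np.sin(.277)*x/1e3+np.cos(.277)*y/1e3,.071])-o)*4)
t=dict(np.load("top1.npz"));m=cv2.imread("pics/top1.png");print(m.shape)
```

```text
centre [0.4703 0.3403 0.061 ] sides [0.1176, 0.1229, 0.1108, 0.1225] yaw [-0.285, -0.388, -0.284, -0.332]
[[0.5111 0.2623 0.061 ]
 [0.3974 0.3087 0.061 ]
 [0.4284 0.415  0.061 ]
 [0.5442 0.3751 0.061 ]]
tube [0.4334 0.3763 0.138 ] [0.5298 0.3619 0.138 ] [0.4816 0.3691 0.138 ] 0.09749041181263535
notch -32 -30 [333.7035 275.8077]
notch -32 30 [231.6604 259.9477]
notch 32 -30 [302.4496 336.0711]
notch 32 30 [195.3956 318.4155]
(440, 560, 3)
```

View pics/top1.png

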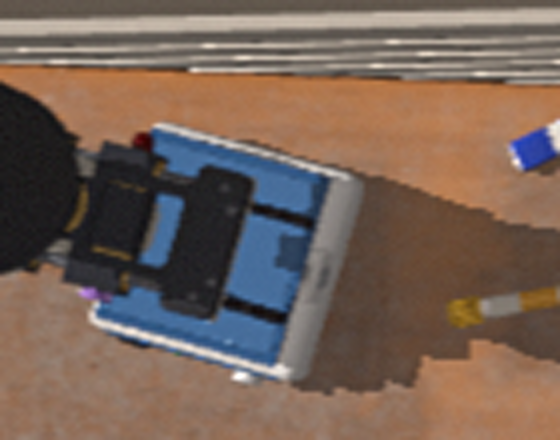

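Everything is consistent: bed centre (0.470,0.340), tube centre over the +y seat. The top crop shows the same. Now I'll lower it.

```bash
python3 -m jog '[[-1,[0,0,30],0],[-1,[0,0,48],0],[-1,[0,0,53],0],[-1,[0,0,56],0],[-1,[0,0,58],0],[-1,[0,0,59],0],[-1,[0,0,59],0]]'
```

```text
t: 7.85
eef_pos: [0.4816, 0.3702, 0.0893]
ee_rot: [-3.141, -0.001, -0.277]
force: [-4.2, -2.8, 8.5]
width: 0.0124
gripper_force: 15.0
```

```bash
python3 -m jog '[[-1,[0,0,-2],0],[-0.6,[0,0,-2],0],[-0.3,[0,0,-2],0],[-0.3,[0,0,-2],0],[-0.3,[0,0,-2],0],[-0.3,[0,0,-30],0],[-0.3,[0,0,-80],0],[0,[0,0,-120],0],[0,[0,0,-120],0],[0,[0,0,-120],0]]'
python3 - <<'E'
from station import optics,status
from h import *
f=optics.grab_frame("side");np.savez("side2.npz",**f)
cv2.imwrite("pics/side2.png",cv2.resize(f["color"][190:320,260:400,::-1],None,fx=4,fy=4,interpolation=cv2.INTER_CUBIC))
s=status.get_state();print(s["eef_pos"],s["ee_rot"],s["q"],tool(s,[.4355,.1545,.016]))
E
```

```text
t: 9.1
eef_pos: [0.4812, 0.37, 0.2072]
ee_rot: [3.142, 0.0, -0.278]
force: [-0.2, 0.9, -0.7]
width: 0.0436
gripper_force: 0.0
[0.481  0.3698 0.2066] [ 3.1404  0.0008 -0.278 ] [ 0.9768  0.2721 -0.1921 -0.0004 -1.108   0.3162] [ 15.4522 219.3126 190.8533]
```

View pics/side2.png

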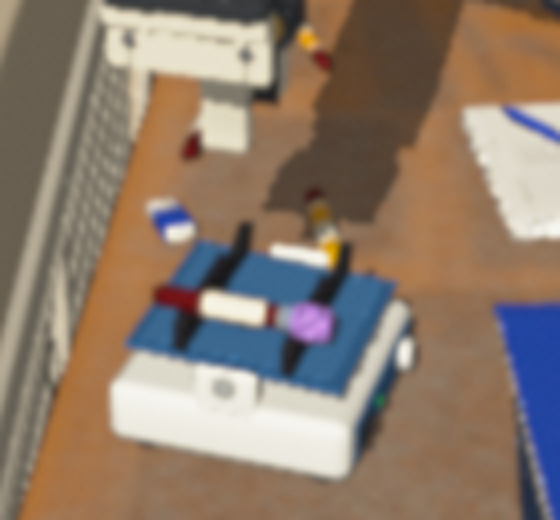

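lilac_b is seated in the outer notches, spanning (155,295)–(335,322) across both rails. Next is gold_a.

```bash
python3 -m jog '[[0,[3,44,10],0.17],[0,[6,88,30],0.34],[0,[9,132,50],0.51],[0,[12,176,90],0.68],[0,[15,219,120],0.85],[0,[15,219,140],1.02],[0,[15,219,140],1.18],[0,[15,219,140],1.18],[0,[15,219,140],1.18],[0,[15,219,170],1.18],[0,[15,219,191],1.18],[0,[15,219,191],1.18]]' 15; python3 -m jog '[[-1,[0,0,0],0],[-1,[0,0,0],0],[-1,[0,0,0],0],[-1,[0,0,0],0],[-1,[0,0,-40],0],[-1,[0,0,-80],0],[-1,[0,0,-80],0],[-1,[0,0,-80],0]]'
```

```text
t: 10.65
eef_pos: [0.4355, 0.1553, 0.0157]
ee_rot: [3.14, -0.001, -1.455]
force: [-0.4, 0.5, 0.6]
width: 0.0439
gripper_force: 0.0
t: 11.65
eef_pos: [0.4356, 0.1554, 0.0964]
ee_rot: [-3.141, 0.0, -1.458]
force: [-0.1, 0.2, -0.3]
width: 0.0119
gripper_force: 15.0
```

```bash
python3 -m jog '[[-1,[52,1,0],0.16],[-1,[104,2,0],0.32],[-1,[156,3,0],0.48],[-1,[208,3,0],0.64],[-1,[260,4,0],0.8],[-1,[312,5,0],0.96],[-1,[364,5,0],1.12],[-1,[416,6,0],1.28],[-1,[468,6,0],1.44],[-1,[515,6,0],1.572],[-1,[515,6,0],1.572],[-1,[515,6,0],1.572],[-1,[515,6,0],1.572]]'
python3 - <<'E'
from station import optics
from h import *
f=optics.grab_frame("top");np.savez("top2.npz",**f)
cv2.imwrite("pics/top2.png",cv2.resize(f["color"][150:260,370:510,::-1],None,fx=4,fy=4,interpolation=cv2.INTER_CUBIC))
E
```

```text
t: 13.28
eef_pos: [0.4876, -0.3558, 0.096]
ee_rot: [3.141, -0.001, -3.028]
force: [0.9, 0.0, -0.4]
width: 0.0119
gripper_force: 15.0
```

View pics/top2.png

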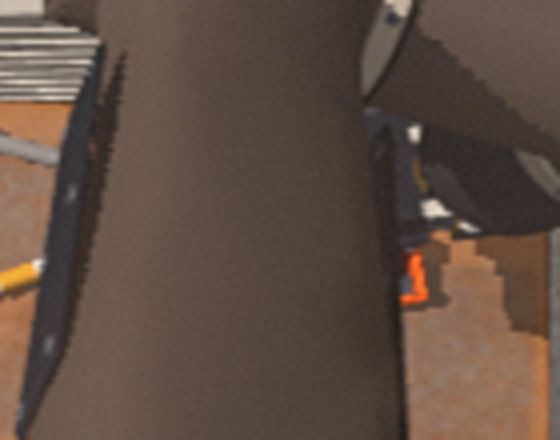

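The arm hides the tray in this view. The measured pose is on target, so I'll lower and watch the force.

```bash
python3 -m jog '[[-1,[0,0,30],0],[-1,[0,0,50],0],[-1,[0,0,57],0],[-1,[0,0,60],0],[-1,[0,0,62],0],[-1,[0,0,63],0],[-1,[0,0,63],0]]'
```

```text
t: 14.2
eef_pos: [0.4889, -0.3578, 0.0358]
ee_rot: [-3.139, 0.002, -3.029]
force: [-2.8, -2.3, 8.9]
width: 0.012
gripper_force: 15.0
```

```bash
python3 -m jog '[[-1,[0,0,-1],0],[-0.6,[0,0,-1],0],[-0.3,[0,0,-1],0],[-0.3,[0,0,-1],0],[-0.3,[0,0,-1],0],[-0.3,[0,0,-30],0],[-0.3,[0,0,-80],0],[0,[0,0,-120],0],[0,[0,0,-120],0],[0,[0,0,-120],0]]'
python3 - <<'E'
from station import optics,status
from h import *
f=optics.grab_frame("side");np.savez("side3.npz",**f)
c=f["color"][160:200,290:370,::-1]
s=status.get_state();print(s["eef_pos"],s["ee_rot"],s["q"],tool(s,[.4485,-.1468,.016]))
cv2.imwrite("pics/side3.png",cv2.resize(c,None,fx=8,fy=8,interpolation=cv2.INTER_CUBIC))
E
```

```text
t: 15.45
eef_pos: [0.4876, -0.3566, 0.1531]
ee_rot: [3.141, -0.0, -3.03]
force: [-0.4, 0.4, 0.2]
width: 0.0437
gripper_force: 0.0
[ 0.4873 -0.3565  0.1525] [ 3.1405 -0.0014 -3.03  ] [-0.3086  0.3138 -0.2672 -0.0005 -0.9915 -1.1504] [ 15.0227 212.5597 136.7048]
```

View pics/side3.png

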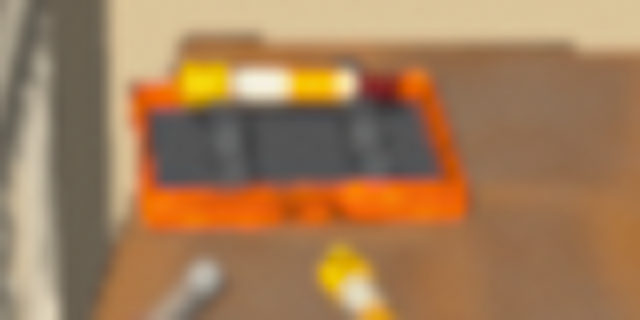

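The side crop shows the gold tube lying across both ribs at the rear seat. I'll check it numerically with a raised wrist view on the way to gold_b.

```bash
python3 -m jog '[[0,[-26,40,-50],0],[0,[-52,81,-97],0],[0,[-52,81,-97],0],[0,[-52,81,-97],0],[0,[-52,81,-97],0]]'
python3 - <<'E'
from station import optics,status
from h import *
f=optics.grab_frame("wrist");np.savez("w4.npz",**f)
s=status.get_state();print(s["eef_pos"],s["ee_rot"],tool(s,[.4485,-.1468,.016]))
for k,m,d,L in tubes(f,(20,215),150):
    p=[onz(f,m+d*L/2*i,z) for z in(.008,.024) for i in(-1,0,1)];print(k,m,"desk",p[1],"seat",p[4],[round(float(np.linalg.norm(p[i+2]-p[i])),4) for i in(0,3)],np.arctan2(*(p[5]-p[3])[1::-1]))
E
```

```text
t: 16.12
eef_pos: [0.5295, -0.2708, 0.2484]
ee_rot: [3.14, -0.003, -3.03]
force: [0.2, 0.6, -0.0]
width: 0.0438
gripper_force: 0.0
[ 0.5295 -0.2711  0.2486] [ 3.1405 -0.0032 -3.0308] [ 65.9839 132.2108 232.9315]
gold [254.4552 132.9919] desk [ 0.4842 -0.363   0.008 ] seat [ 0.4829 -0.3595  0.024 ] [0.1052, 0.1008] 0.06464221652651783
gold [423.4808 122.4038] desk [ 0.4465 -0.1458  0.008 ] seat [ 0.4467 -0.1513  0.024 ] [0.1003, 0.0961] -1.2650612353059993
lilac [517.1 190.2] desk [0.5213 0.0022 0.008 ] seat [ 0.5185 -0.0094  0.024 ] [0.1049, 0.1005] -1.7719805219084057
```

gold_a is seated within about 5 mm. Now gold_b.

```bash
python3 -m jog '[[0,[30,50,40],-0.18],[0,[66,100,80],-0.36],[0,[66,132,120],-0.54],[0,[66,132,160],-0.72],[0,[66,132,180],-0.9],[0,[66,132,180],-1.08],[0,[66,132,180],-1.26],[0,[66,132,180],-1.44],[0,[66,132,180],-1.62],[0,[66,132,180],-1.762],[0,[66,132,180],-1.762],[0,[66,132,210],-1.762],[0,[66,132,232],-1.762],[0,[66,132,232],-1.762]]' 15; python3 -m jog '[[-1,[0,0,0],0],[-1,[0,0,0],0],[-1,[0,0,0],0],[-1,[0,0,0],0],[-1,[0,0,-40],0],[-1,[0,0,-80],0],[-1,[0,0,-80],0],[-1,[0,0,-80],0]]'
```

```text
t: 17.92
eef_pos: [0.4485, -0.1473, 0.017]
ee_rot: [3.137, 0.001, -1.271]
force: [0.3, 0.0, 0.0]
width: 0.0439
gripper_force: 0.0
t: 18.92
eef_pos: [0.45, -0.1467, 0.0985]
ee_rot: [-3.141, 0.0, -1.268]
force: [0.2, 0.4, -0.8]
width: 0.0121
gripper_force: 15.0
```

```bash
python3 -m jog '[[-1,[20,2,0],0.18],[-1,[40,4,0],0.36],[-1,[60,6,0],0.54],[-1,[80,8,0],0.72],[-1,[100,10,0],0.9],[-1,[120,12,0],1.08],[-1,[150,14,0],1.26],[-1,[150,14,0],1.44],[-1,[150,14,0],1.62],[-1,[150,14,0],1.762],[-1,[150,14,0],1.762],[-1,[150,14,0],1.762],[-1,[150,14,30],1.762],[-1,[150,14,50],1.762],[-1,[150,14,57],1.762],[-1,[150,14,60],1.762],[-1,[150,14,62],1.762],[-1,[150,14,63],1.762],[-1,[150,14,63],1.762]]'
```

```text
t: 21.3
eef_pos: [0.4823, -0.295, 0.0374]
ee_rot: [-3.14, 0.002, -3.029]
force: [-3.6, -3.0, 8.9]
width: 0.0119
gripper_force: 15.0
```

```bash
python3 -m jog '[[-1,[0,0,-1],0],[-0.6,[0,0,-1],0],[-0.3,[0,0,-1],0],[-0.3,[0,0,-1],0],[-0.3,[0,0,-1],0],[-0.3,[0,0,-30],0],[-0.3,[0,0,-80],0],[0,[0,0,-120],0],[0,[-52,19,-170],0],[0,[-52,19,-215],0],[0,[-52,19,-215],0],[0,[-52,19,-215],0]]'
python3 - <<'E'
from station import optics,status
from h import *
f=optics.grab_frame("wrist");np.savez("w5.npz",**f)
s=status.get_state();print(s["eef_pos"],s["ee_rot"],s["q"])
for k,m,d,L in tubes(f,(20,215),150):
    p=[onz(f,m+d*L/2*i,z) for z in(.008,.024) for i in(-1,0,1)];print(k,m,"desk",p[1],"seat",p[4],[round(float(np.linalg.norm(p[i+2]-p[i])),4) for i in(0,3)],np.arctan2(*(p[5]-p[3])[1::-1]))
    for z in((.008,.024)):
        v=p[2]-p[0]
E
```

```text
t: 22.8
eef_pos: [0.5309, -0.2691, 0.2501]
ee_rot: [3.141, -0.0, -3.03]
force: [0.5, 0.3, -0.4]
width: 0.0441
gripper_force: 0.0
[ 0.5304 -0.2692  0.2495] [ 3.1407 -0.0015 -3.03  ] [-0.1417  0.2233 -0.1565 -0.0006 -1.1927 -1.3174]
gold [251.6407 131.1182] desk [ 0.4846 -0.3655  0.008 ] seat [ 0.4833 -0.3618  0.024 ] [0.1051, 0.1008] 0.13271454180951137
gold [302.4617 133.9179] desk [ 0.4807 -0.2989  0.008 ] seat [ 0.4796 -0.298   0.024 ] [0.1033, 0.099] -3.075866906023055
lilac [515.85 188.45] desk [0.5214 0.0025 0.008 ] seat [ 0.5186 -0.009   0.024 ] [0.1046, 0.1003] -1.7709676701880888
```

Both gold tubes are seated 64 mm apart. lilac_a lies near the sill, so I'll set the open gripper 26 mm on the robot side and let the far finger draw the tube in.

```bash
python3 -m jog '[[0,[0,56,30],-0.18],[0,[1,112,60],-0.36],[0.5,[2,168,90],-0.54],[1,[3,224,120],-0.72],[1,[3,280,150],-0.9],[1,[3,280,170],-1.08],[1,[3,280,170],-1.255],[1,[3,280,170],-1.255],[1,[3,280,170],-1.255],[1,[3,280,200],-1.255],[1,[3,280,220],-1.255],[1,[3,280,233],-1.255],[1,[3,280,233],-1.255]]' 10; python3 -m jog '[[-0.3,[0,0,0],0],[-0.3,[0,0,0],0],[-0.3,[0,0,0],0],[-0.3,[0,0,0],0],[-1,[0,0,0],0],[-1,[0,0,0],0],[-1,[0,0,0],0],[-1,[0,0,0],0],[-1,[0,0,0],0]]'
```

```text
t: 24.48
eef_pos: [0.4966, 0.008, 0.017]
ee_rot: [3.14, -0.001, -1.777]
force: [0.7, -1.0, -0.1]
width: 0.0874
gripper_force: 0.0
t: 25.6
eef_pos: [0.4969, 0.0084, 0.0175]
ee_rot: [3.141, -0.0, -1.775]
force: [0.3, -0.4, 0.1]
width: 0.0126
gripper_force: 10.0
```

```bash
python3 -m jog '[[-1,[0,0,-40],0],[-1,[0,0,-80],0],[-1,[0,0,-130],0],[-1,[0,0,-130],0],[-1,[-50,16,-130],-0.18],[-1,[-100,32,-130],-0.36],[-1,[-150,49,-130],-0.54],[-1,[-200,65,-130],-0.72],[-1,[-250,82,-130],-0.9],[-1,[-287,95,-130],-1.08],[-1,[-287,95,-130],-1.26],[-1,[-287,95,-130],-1.44],[-1,[-287,95,-130],-1.498],[-1,[-287,95,-130],-1.498],[-1,[-287,95,-130],-1.498]]' 15
python3 - <<'E'
from station import optics
from h import *
f=optics.grab_frame("side");np.savez("side4.npz",**f)
for c,A,l in blobs(mask(f,(118,35,70),(150,200,255),(200,300)),12):
    if 280<c[0]<380: print("lilac",c,A,onz(f,c,.138),onz(f,c,.079))
for c,A,l in blobs(mask(f,(160,70,15),(180,255,150),(200,300)),8)+blobs(mask(f,(0,110,15),(7,255,110),(200,300)),8):
    if 280<c[0]<380: print("red",c,A,onz(f,c,.138),onz(f,c,.079))
cv2.imwrite("pics/side4.png",f["color"][190:320,260:400,::-1])
E
```

```text
t: 27.48
eef_pos: [0.462, 0.3085, 0.1471]
ee_rot: [3.141, 0.0, -0.278]
force: [0.1, -0.5, 0.5]
width: 0.012
gripper_force: 15.0
lilac [313.4308 227.7385] 65 [0.5007 0.2955 0.138 ] [0.5062 0.1822 0.079 ]
lilac [337.4188 270.265 ] 117 [0.4479 0.469  0.138 ] [0.4471 0.3763 0.079 ]
red [346.375  232.9167] 24 [0.4278 0.3189 0.138 ] [0.4247 0.2084 0.079 ]
red [304.186  264.3488] 43 [0.5121 0.4489 0.138 ] [0.519  0.3538 0.079 ]
red [346.7959 232.9184] 49 [0.4269 0.3189 0.138 ] [0.4237 0.2083 0.079 ]
```

The held tube is centred over the −y seat to within 3 mm. Lowering now.

```bash
python3 -m jog '[[-1,[0,0,30],0],[-1,[0,0,48],0],[-1,[0,0,53],0],[-1,[0,0,56],0],[-1,[0,0,58],0],[-1,[0,0,59],0],[-1,[0,0,59],0]]'
```

```text
t: 28.4
eef_pos: [0.4621, 0.3087, 0.0895]
ee_rot: [-3.141, -0.0, -0.277]
force: [-3.8, -2.0, 6.7]
width: 0.0127
gripper_force: 15.0
```

```bash
python3 -m jog '[[-1,[0,0,-2],0],[-0.6,[0,0,-2],0],[-0.3,[0,0,-2],0],[-0.3,[0,0,-2],0],[-0.3,[0,0,-2],0],[-0.3,[0,0,-30],0],[-0.3,[0,0,-80],0],[0,[0,0,-130],0],[0,[0,0,-180],0],[0,[20,70,-200],0],[0,[40,140,-200],0],[0,[60,220,-200],0],[0,[82,289,-200],0],[0,[82,289,-200],0],[0,[82,289,-200],0],[0,[82,289,-200],0]]'
python3 - <<'E'
from station import optics
from h import *
f=optics.grab_frame("side");t=optics.grab_frame("top");np.savez("side5.npz",**f);np.savez("top5.npz",**t)
a=cv2.resize(f["color"][230:310,280:370],(450,400),interpolation=cv2.INTER_CUBIC)
d=cv2.resize(f["color"][160:195,295:360],(334,180),interpolation=cv2.INTER_CUBIC);b=cv2.resize(t["color"][165:245,140:225],(334,314),interpolation=cv2.INTER_CUBIC)
c=cv2.resize(t["color"][165:240,405:490],(450,190*2),interpolation=cv2.INTER_CUBIC)[:190*2]
L=np.vstack([a[:,:,::-1]]);R=np.vstack([d,b])[:,:,::-1]
o=np.zeros((600,784,3),np.uint8);o[:400,:450]=L;o[:494,450:784]=R;o[400:600,:230]=cv2.resize(t["color"][165:240,405:490,::-1],(230,200),interpolation=cv2.INTER_CUBIC)
cv2.imwrite("pics/final.png",o)
for n,F,box in(("mixer",t,(165,250)),):
    for k,m,dd,Ln in tubes(F,box,20):
        for z,zz in((.024,"tray"),(.079,"mixer")):
            p=onz(F,m,z);q=onz(F,m+dd*5,z)-p
            c,y=((np.array([.484,-.3255]),.11) if zz=="tray" else (np.array([.471,.3395]),-.277));R=np.array([[np.cos(y),np.sin(y)],[-np.sin(y),np.cos(y)]])
            r=R@(p[:2]-c)
            if abs(r).max()<.1: print(zz,k,(r*1000).round(1),"ang",((np.arctan2(q[1],q[0])-y+np.pi/2)%np.pi-np.pi/2).round(3))
m=[ (c,A,onz(t,c,.008)) for c,A,_ in blobs(mask(t,(118,50,90),(145,170,255),(165,245)),15)];print(m)
E
```

```text
t: 30.4
eef_pos: [0.4621, 0.0083, 0.2886]
ee_rot: [-3.141, -0.0, -0.278]
force: [0.4, 0.7, -0.2]
width: 0.044
gripper_force: 0.0
[(array([361.383, 183.234]), np.int32(47), array([ 0.5417, -0.1083,  0.008 ]))]
```

View pics/final.png

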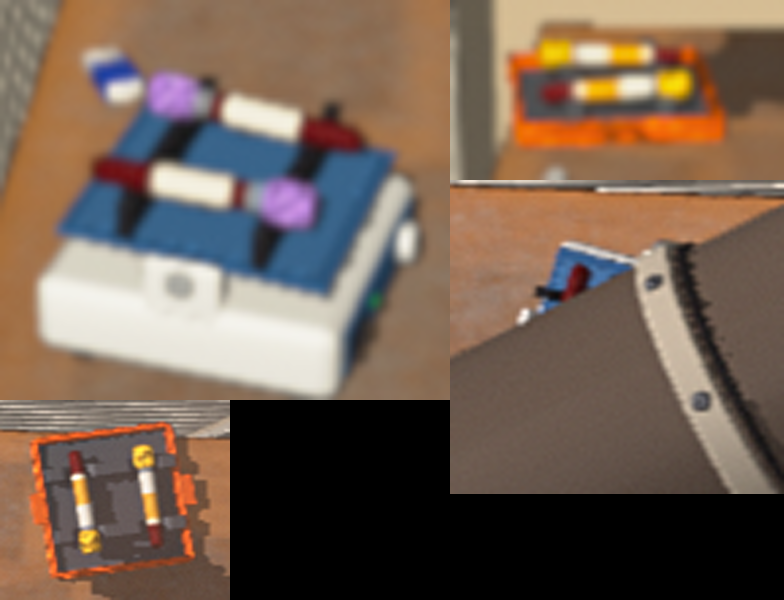

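The final composite shows both blood tubes across the mixer rails and both gold tubes across the ribs. Before handing in, I'll check the tray tubes' seated height from two closer wrist views.

```bash
python3 -m jog '[[0,[32,50,0],0.18],[0,[64,100,0],0.36],[0,[96,150,0],0.54],[0,[128,200,0],0.72],[0,[159,254,0],0.9],[0,[159,254,0],1.08],[0,[159,254,0],1.26],[0,[159,254,0],1.44],[0,[159,254,0],1.62],[0,[159,254,0],1.8],[0,[159,254,0],1.98],[0,[159,254,30],2.16],[0,[159,254,60],2.34],[0,[159,254,88],2.52],[0,[159,254,88],2.7],[0,[159,254,88],2.752],[0,[159,254,88],2.752],[0,[159,254,88],2.752]]'
cat > look.py <<'E'
import sys
from station import optics
from h import *
f=optics.grab_frame("wrist");np.savez(sys.argv[1],**f)
E
python3 look.py w6.npz;  python3 -m jog '[[0,[0,-50,0],0],[0,[0,-100,0],0],[0,[0,-100,0],0],[0,[0,-100,0],0],[0,[0,-100,0],0]]'; python3 look.py w7.npz
python3 - <<'E'
from h import *
F=[dict(np.load(n)) for n in("w6.npz","w7.npz")]
T=[[x for x in tubes(f,(0,222),200) if x[0]=="gold"] for f in F]
for t in T: print([(m.round(1).tolist(),round(float(L),1)) for _,m,_,L in t])
y=.11;R=np.array([[np.cos(y),np.sin(y)],[-np.sin(y),np.cos(y)]])
def show(a,b):
    q,e=tri([(F[0],a),(F[1],b)])
    if max(e)<3 and -.02<q[2]<.08: print("mid",q,e,"tray frame mm",(R@(q[:2]-[.484,-.3255])*1000).round(1),((q[2]-.006)*1000).round(1))
for a in T[0]:
    for b in T[1]:
        for s in(1,0,-1): show(a[1]+s*a[2]*a[3]/2,b[1]+s*b[2]*b[3]/2)
W=[[ (c) for c,A,_ in blobs(mask(f,(0,0,172),(180,60,255),(0,222)),60)] for f in F]
print("labels");[show(a,b) for a in W[0] for b in W[1]]
E
```

```text
t: 32.75
eef_pos: [0.5461, -0.2787, 0.2004]
ee_rot: [3.142, -0.0, -3.026]
force: [0.5, -0.6, -0.5]
width: 0.0437
gripper_force: 0.0
t: 33.42
eef_pos: [0.5569, -0.3779, 0.2008]
ee_rot: [3.142, 0.0, -3.028]
force: [0.6, -0.4, 0.5]
width: 0.044
gripper_force: 0.0
[([252.5, 119.5], 97.2), ([311.5, 123.0], 96.0)]
[([344.0, 120.0], 96.0), ([403.8, 122.6], 97.4)]
mid [ 0.5333 -0.3548  0.0322] [0.29, 0.29] tray frame mm [ 45.8 -34.5] 26.2
mid [ 0.4826 -0.3608  0.0202] [0.03, 0.03] tray frame mm [ -5.2 -35. ] 14.2
mid [ 0.4329 -0.3667  0.0083] [0.23, 0.23] tray frame mm [-55.4 -35.4] 2.3
mid [ 0.4309 -0.3014  0.0281] [0.66, 0.66] tray frame mm [-50.1  29.8] 22.1
mid [ 0.4784 -0.2965  0.0242] [0.4, 0.4] tray frame mm [-2.4 29.5] 18.2
mid [ 0.5317 -0.291   0.0197] [0.15, 0.15] tray frame mm [51.2 29.1] 13.7
labels
mid [ 0.4671 -0.2959  0.0298] [0.05, 0.05] tray frame mm [-13.5  31.3] 23.8
mid [ 0.4978 -0.357   0.0288] [0.25, 0.25] tray frame mm [ 10.2 -32.8] 22.8
mid [ 0.6302 -0.5854 -0.0126] [0.17, 0.17] tray frame mm [ 116.8 -274.4] -18.6
```

The tray tube mids are at y = −35 and +29.5 mm, 14–18 mm above the seats' point, and within 6 mm lengthwise, so they are seated. Handing in.

```bash
python3 -c '
from station import order
print(order.job_done())'
```

```text
the job is handed in; nothing more can be done
None
```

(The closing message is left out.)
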